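# Cull the miscut girders

### The job

Three of the five grey model girders on the sorting board are alike; of the other two, one was cut short and one is bent. Slide the two faulty ones along the board, without picking them up, until each is wholly inside the red, orange-fenced scrap bay at its far end and still lies flat. Leave the three sound girders where they lie and the pots and the dropper bottle undisturbed.

Things in the scene. Friction and masses are not known exactly. Their poses are not given: they have to be found in the camera images.
- scrap_bay: Sorting board, fixed: plywood, 410 mm (y) by 250 (x), top 10 mm above the desk. Its far end is the scrap bay: red, level with the board (no step), with an orange fence 22 mm high, 5 thick on three sides (back corner posts 25 high). Origin: on the board's top, middle of the bay. Board x = -200 to +50 mm; bay's open mouth at x = -50, facing girders and robot; inner faces of fence: back x = +45, ends y = -200, +200.
- girder_a: Sound girder, one of three: straight grey plastic I-section, 56 mm long (its y), 20 wide (x), 24 high, about 40 g, lying on a flange. Origin: centre of its underside. The five girders lie in a loose row, in any order, about 78 mm apart, 138 to 162 mm in front of the bay's origin, each yawed up to 0.25 rad from the bay; the way from each straight along the bay's +x is clear.
- girder_b: Sound girder, one of three: straight grey plastic I-section, 56 mm long (its y), 20 wide (x), 24 high, about 40 g, lying on a flange. Origin: centre of its underside. The five girders lie in a loose row, in any order, about 78 mm apart, 138 to 162 mm in front of the bay's origin, each yawed up to 0.25 rad from the bay; the way from each straight along the bay's +x is clear.
- girder_c: Sound girder, one of three: straight grey plastic I-section, 56 mm long (its y), 20 wide (x), 24 high, about 40 g, lying on a flange. Origin: centre of its underside. The five girders lie in a loose row, in any order, about 78 mm apart, 138 to 162 mm in front of the bay's origin, each yawed up to 0.25 rad from the bay; the way from each straight along the bay's +x is clear.
- girder_short: The short girder: same grey I-section (20 mm wide in x, 24 mm high) and straight, but cut to only 32 mm long (along its y); about 40 g. Origin: centre of its underside; its -x side faces roughly to the robot.
- girder_bent: Bent girder: same grey I-section, 24 mm high, about 40 g, kinked at its middle: a shallow V about 60 mm long (y), 31 deep (x), two 28 mm arms each leaning 25 degrees. Point to its +x, hollow side to its -x, roughly to the robot. Origin at board height; middle of its section is at x = +5.9 mm at the kink, (-5.9, +-25.4) at the ends. A flat pusher 29 mm wide meets the hollow side at x = -12 mm.
- girder_short_end0 (a point): Middle of the +y end face of the short girder, 12 mm above the board.
- girder_short_end1 (a point): Middle of the -y end face of the short girder, 12 mm above the board.
- girder_bent_end0 (a point): Middle of the +y end face of the bent girder, 12 mm above the board.
- girder_bent_end1 (a point): Middle of the -y end face of the bent girder, 12 mm above the board.
- primer_pot: Bystander: blue paint pot, 35 mm across, 36 mm high, loose, left of the work. Origin: centre of its underside.
- ink_dropper: Bystander: dark dropper bottle with a white nozzle, 29 mm across, 86 mm high, loose, left of the work. Origin: centre of its underside.
- black_pot: Bystander: black paint pot with a yellow band, 34 mm across, 36 mm high, loose, right of the work, on the 2.5 mm thick green cutting mat. Origin: centre of its underside.
Things that resemble listed ones, but are neither listed nor needed, are in the scene too. Leave any yellow look-alike of the girder_bent alone. Leave any turquoise look-alike of the girder_b alone.

How it is judged (in metres and radians):
At the end, for the whole second after the job is handed in: Both faulty girders (short and bent) lie at rest on a flange inside the scrap bay's three fences: the middles of both end faces of each are on its red floor, behind the mouth line (2 mm of grace), tilted under 0.15 rad. The three sound girders lie flat within 15 mm of where they started (x of girder_short_end0 in the frame of scrap_bay between -0.052 and 0.05 m and y of girder_short_end0 in the frame of scrap_bay between -0.205 and 0.205 m and x of girder_short_end1 in the frame of scrap_bay between -0.052 and 0.05 m and y of girder_short_end1 in the frame of scrap_bay between -0.205 and 0.205 m and angle between each of girder_short, girder_bent, girder_a, girder_b, girder_c's own z axis and vertical below 0.15 rad and z of each of girder_short, girder_bent in the frame of scrap_bay below 0.006 m and linear speed of each of girder_short, girder_bent below 0.02 m/s and x of girder_bent_end0 in the frame of scrap_bay between -0.052 and 0.05 m and y of girder_bent_end0 in the frame of scrap_bay between -0.205 and 0.205 m and x of girder_bent_end1 in the frame of scrap_bay between -0.052 and 0.05 m and y of girder_bent_end1 in the frame of scrap_bay between -0.205 and 0.205 m and distance of each of girder_a, girder_b, girder_c from where it was at the start of the episode below 0.015 m); the robot touches nothing.
It fails at once if a faulty girder is lifted more than 15 mm off the board (z of any of girder_short, girder_bent in the frame of scrap_bay above 0.015 m).
It fails at once if a pot or the dropper bottle is moved more than 20 mm or tipped (distance of any of primer_pot, ink_dropper, black_pot from where it was at the start of the episode above 0.02 m or angle between any of primer_pot, ink_dropper, black_pot's own z axis and vertical above 0.3 rad).
It also fails if it takes over 48 s, if anything falls off the work surface, if the arm or the gripper's body presses on something with over 40 N, if the wrist force passes 120 N, or if a joint passes its speed limit or range.

### The arm

A 6-joint arm with a two-finger parallel gripper is mounted at the origin on a cart in front of the work surface, level with it; the furniture and walls round the work are solid. World frame = base frame: x ahead of the robot, y to its left, z up, the work surface at z = 0. Lengths are in m, angles in degrees, forces in N, time in s.
With the tool pointing down it reaches from about 0.4 to 0.825 m from the base axis. Payload 7 kg.
Tool frame: the origin (TCP) lies on the centre line of the jaws, within the pads' length; the fingertips stand 19 mm ahead of it and the grasp point (between the pads) is the TCP; z points along the fingers, y is the line along which they close (so a half turn about z gives the same grasp; the last joint's range is limited). The gripper opens to 88 mm and grips with 3 to 60 N. Pads are 19 mm wide; open, the fingers measure 130 mm over their backs; the gripper's body (78 mm by 193 mm) begins 47 mm behind the grasp point.
Start: joints at [92.939, 20.546, 0.682, 0, -70.136, -16.507], TCP at [0.158, 0.656, 0.246] pointing down, gripper open.
Joint ranges: [-176.03, 176.03], [-82.01, 121.73], [-58.28, 71.71], [-173.87, 95.51], [-174.79, -0.11], [-173.66, 173.66]. Speed limits (degrees/s): [136.94, 136.94, 172.46, 180, 180, 180].

### API

Orientations are given as [roll, pitch, yaw] about the fixed x, y, z axes, in that order (R = Rz(yaw) Ry(pitch) Rx(roll)).
In Python, from plant import get_state, capture, close_job gives the robot as it stands.
- The arm moves only by the tool apply_moves, never from a script. Its argument "targets" is a list of rows, each a list of 7 numbers: the opening, from 0 (shut) to 1 (fully open), then the shift along the tool's x, y, z normalised to -1 to 1, where 1 is 1000 mm, then the turn, a rotation vector about the tool's x, y, z normalised to -1 to 1, where 1 is 90 degrees. In form: [[claw, tx, ty, tz, ax, ay, az], ...]. A call has 1 to 20 rows; each row shifts and turns the commanded pose from where the row before left it, along the tool's axes as they then stand; what a row does not reach is not made up. A row lasts 1/12 s, in which the tool goes at most 41.7 mm and 7.16 degrees, less where a joint would pass 70% of its speed; a pose out of reach is approached as far as the arm can. A call with a number of a shift or a turn outside -1 to 1 is refused whole. A call with a gripper value outside its range is refused whole. The fingers move at their own pace and stop on an object; "newtons" is the grip in N (left out, the last holds). Time passes only in rows, so rows that do not move let the fingers close. It gives the time, the measured TCP pose, the force, the opening and the grip force at its end, in the units of the state.
- get_state(): the state, without advancing time (a new reading comes with each control period).
- capture(name): name is "scene" or "top"; returns a dict with "frame" (420x560x3 uint8, red, green, blue), "range_z" (420x560 float32, m along the optical axis (not along the pixel's ray), 0 where there is no reading), "camera_matrix" (3x3 intrinsics, pixels), "k1" (the pictures are not rectified: a ray, as slopes to the right and down, at radius r is drawn at 1 + k1 r^2 times it, then the intrinsics apply), "T" (4x4, takes a point from camera to world coordinates). Camera axes: x right, y down, z forward; pixel columns grow to the right and rows downward; lengths in m; the calibration is good to about 2 mm. A picture is of the moment at which its call begins.
- close_job(): hands the job in; it is judged then, once.
The state is a dict: "time_s": time; "joints": joint angles; "qd": joint speeds; "joint_torque": joint torques, N m; "tcp_pos": TCP position; "eef_rot": TCP orientation; "contact_force": force on the tool from outside, world axes, zero at the start; "moment": the same for the moment, N m; "gripper_width": finger opening in m; "gripper_force": force on a finger pad.
Only numpy, scipy, OpenCV 4.12 (cv2) and the standard library are available. Lean on these libraries where they do the work, as an engineer would, in place of code of your own. Each camera call takes 0.05 s, during which the arm holds its last target. There are 200 camera calls.

## Working session

There is one attempt and no reset: what is moved stays moved. The work goes in short steps, Python scripts to look and compute and a tool call to move; the robot and the scene stay as the last step left them, time stands still between calls to the robot, and variables do not carry over. Pictures are saved under pics/ and viewed, at most 10 in all, crops included, and the job is handed in when it is done.

Besides the shell and the picture viewer there is one more tool, called after "Emit:" in YAML: its name, and indented under it one key for each argument. apply_moves: Moves the arm, as the interface text tells. Scaled input: -1 to 1 covers 1000 mm each way for a shift and 90 degrees each way for a turn. Its arguments: {"type":"object","properties":{"targets":{"type":"array","items":{"type":"array","items":{"type":"number"}}},"newtons":{"type":"number"}},"required":["targets"]}

```bash
mkdir -p pics; cat > h.py <<'E'
import numpy as np, cv2, pickle
from plant import get_state, capture, close_job
def snap(n,tag):
    c=capture(n); pickle.dump(c,open(f'{n}_{tag}.pkl','wb')); return c
def world(c):
    K=c['camera_matrix'];k=c['k1'];h,w=c['range_z'].shape
    u,v=np.meshgrid(np.arange(w),np.arange(h))
    xd=(u-K[0,2])/K[0,0];yd=(v-K[1,2])/K[1,1]
    x,y=xd.copy(),yd.copy()
    for _ in range(20):
        s=1+k*(x*x+y*y);x=xd/s;y=yd/s
    z=c['range_z'];P=np.stack([x*z,y*z,z],-1)
    return P@c['T'][:3,:3].T+c['T'][:3,3]
E
python3 - <<'E'
from h import *
for n in('scene','top'):
    c=snap(n,'0');cv2.imwrite(f'pics/{n}0.png',cv2.resize(c['frame'][...,::-1],(800,600)))
    print(c['T'].round(3).tolist(),c['k1'],c['camera_matrix'].tolist())
print(get_state())
E
```

```text
[[0.631, -0.436, 0.641, -0.271], [-0.775, -0.353, 0.524, -0.731], [-0.002, -0.828, -0.561, 0.786], [0.0, 0.0, 0.0, 1.0]] 0.014012673079016734 [[524.7247148805953, 0.0, 279.7099626415439], [0.0, 524.7247148805953, 208.68941648369224], [0.0, 0.0, 1.0]]
[[0.05, -0.971, 0.233, 0.318], [-0.999, -0.049, 0.01, -0.062], [0.002, -0.233, -0.972, 1.151], [0.0, 0.0, 0.0, 1.0]] -0.013235787311281522 [[435.7374106292414, 0.0, 284.10822519146353], [0.0, 435.7374106292414, 209.7293245097151], [0.0, 0.0, 1.0]]
{'time_s': 0.1, 'joints': array([ 9.29402812e+01,  2.05882158e+01,  6.39963208e-01, -1.57701150e-02,
       -7.01359517e+01, -1.65043124e+01]), 'qd': array([-0.00331844, -0.08100189,  0.11906051,  0.13683178, -0.0399154 ,
        0.00293087]), 'joint_torque': array([-2.18718931e-03, -5.84167564e+01,  2.93749917e+01,  7.01550141e+00,
        1.01355326e-02, -5.56692817e-05]), 'tcp_pos': array([0.15827749, 0.65577312, 0.2447197 ]), 'eef_rot': array([ 1.79915053e+02, -9.70841087e-03, -1.35693934e+01]), 'contact_force': array([0.20554988, 0.20526804, 0.98028905]), 'moment': array([-0.00750529, -0.01332992, -0.02509705]), 'gripper_force': 0.0, 'gripper_width': 0.08728605884289918}
```

View pics/top0.png

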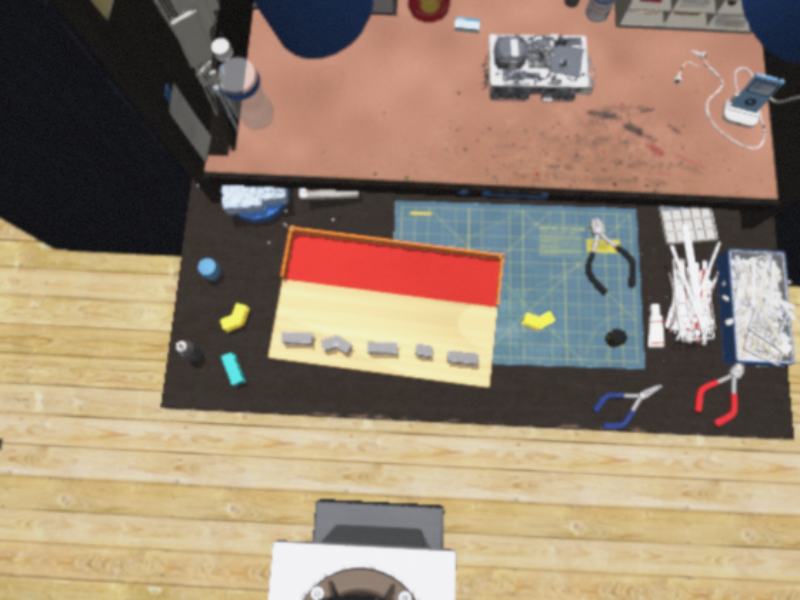

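View pics/scene0.png

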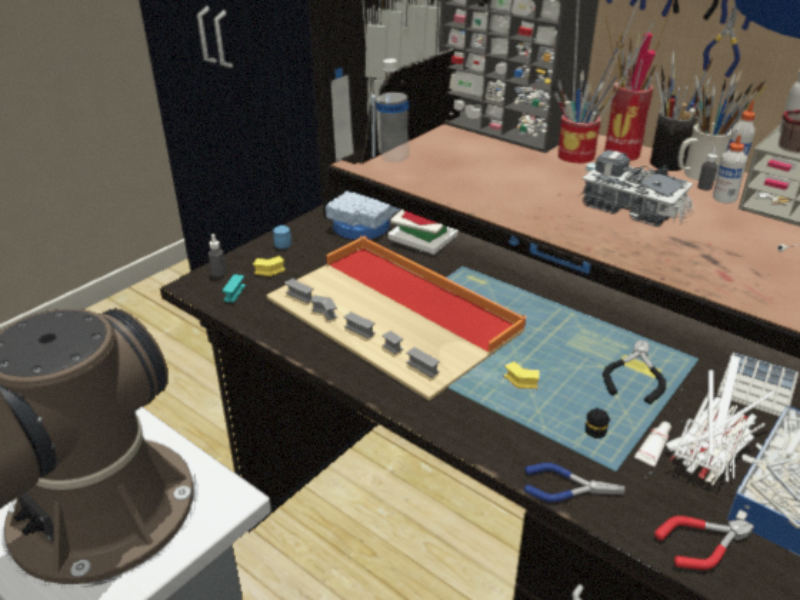

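The top view shows the row in 800x600 pixels. From the left: sound (297,339), bent (337,344, point away from the robot), sound (382,349), short (424,352), sound (462,358). The bay is red, behind them.

```bash
python3 - <<'E'
from h import *
c=pickle.load(open('top_0.pkl','rb'));W=world(c);f=c['frame'];hsv=cv2.cvtColor(f,cv2.COLOR_RGB2HSV)
H,S,V=[hsv[...,i] for i in range(3)]
red=((H<5)|(H>175))&(S>180)&(V>120); red[:160]=0;red[220:]=0
n,l,st,_=cv2.connectedComponentsWithStats(red.astype(np.uint8));i=1+st[1:,4].argmax()
P=W[l==i];P=P[abs(P[:,2]-.01)<.006];r=cv2.minAreaRect(P[:,:2].astype(np.float32)*1000)
print('red',r,np.median(P[:,2]));print(cv2.boxPoints(r).round(1).tolist())
a=r[2]; 
# grey girder tops
m=(W[...,2]>.024)&(W[...,2]<.045)&(S<90)
m[:225]=0;m[275:]=0;m[:,:185]=0;m[:,345:]=0
n,l,st,ce=cv2.connectedComponentsWithStats(m.astype(np.uint8))
for i in range(1,n):
    if st[i,4]<20: continue
    P=W[l==i];r=cv2.minAreaRect(P[:,:2].astype(np.float32)*1000)
    print(st[i],P.mean(0).round(4),np.percentile(P[:,2],[5,50,95]).round(3),r)
cr=cv2.resize(f[150:285,180:365,::-1],None,fx=4.3,fy=4.3,interpolation=cv2.INTER_CUBIC)
cv2.imwrite('pics/crop.png',cr)
E
```

```text
red ((650.8986206054688, -21.378189086914062), (399.4277038574219, 92.1820068359375), 85.17878723144531) 0.011136443134005747
[[588.2000122070312, -216.5], [680.0, -224.3000030517578], [713.5999755859375, 173.8000030517578], [621.7999877929688, 181.5]]
[197 232  22   8 174] [0.5064 0.1447 0.0347] [0.032 0.035 0.038] ((506.5550537109375, 144.505615234375), (19.815475463867188, 55.652896881103516), 1.7257846593856812)
[224 234  23  13 172] [0.4985 0.0723 0.0346] [0.032 0.035 0.038] ((499.67352294921875, 72.68687438964844), (58.00313186645508, 28.81841468811035), 85.69508361816406)
[257 239  22   8 176] [ 0.496  -0.012   0.0347] [0.031 0.035 0.038] ((496.2333068847656, -11.917808532714844), (19.148515701293945, 54.65375518798828), 2.554898738861084)
[291 240  13  10  97] [ 0.4947 -0.088   0.0348] [0.031 0.035 0.039] ((494.89520263671875, -87.7845458984375), (31.50008773803711, 20.05302619934082), 80.32039642333984)
[314 245  22  10 168] [ 0.4854 -0.1596  0.0343] [0.031 0.034 0.038] ((485.32208251953125, -159.5455780029297), (55.19988250732422, 20.105270385742188), 87.25199890136719)
```

View pics/crop.png

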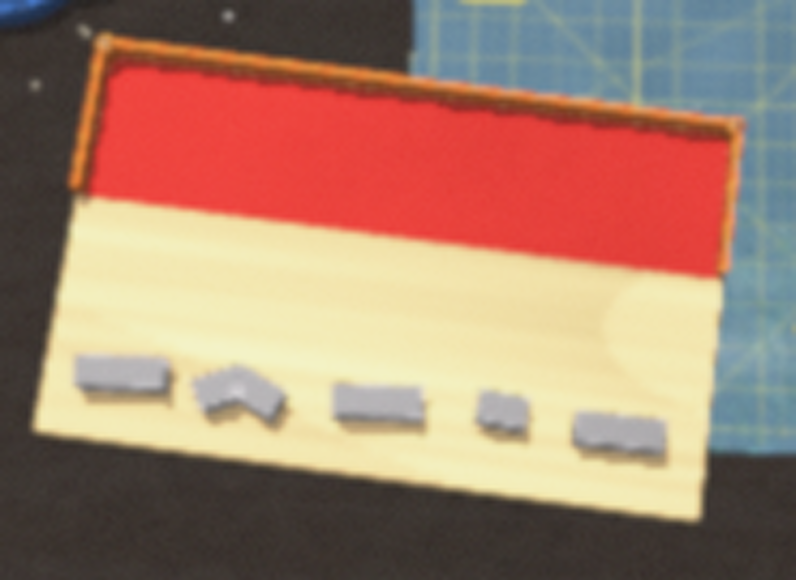

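Emit:
apply_moves:
  targets:
    - [0,0,0,0,0,0,-0.0487]
    - [0,0,0,0,0,0,-0.0487]
    - [0,0.0205,0.0325,0.007,0,0,0]
    - [0,0.0205,0.0325,0.007,0,0,0]
    - [0,0.0205,0.0325,0.007,0,0,0]
    - [0,0.0205,0.0325,0.007,0,0,0]
    - [0,0.0205,0.0325,0.007,0,0,0]
    - [0,0.0205,0.0325,0.007,0,0,0]
    - [0,0.0205,0.0325,0.007,0,0,0]
    - [0,0.0205,0.0325,0.007,0,0,0]
    - [0,0.0205,0.0325,0.007,0,0,0]
    - [0,0.0205,0.0325,0.007,0,0,0]
    - [0,0.0205,0.0325,0.007,0,0,0]
    - [0,0.0205,0.0325,0.007,0,0,0]
    - [0,0.0205,0.0325,0.007,0,0,0]
    - [0,0.0205,0.0325,0.007,0,0,0]
    - [0,0.0205,0.0325,0.007,0,0,0]
    - [0,0.0205,0.0325,0.007,0,0,0]
    - [0,0,0,0,0,0,0]
  newtons: 10

```text
time_s: 1.68
tcp_pos: [0.4421, 0.1052, 0.1319]
eef_rot: [179.9, 0.1, -5.1]
contact_force: [0.3, 1.2, -1.1]
gripper_width: 0.0007
gripper_force: 0.0
```

Emit:
apply_moves:
  targets:
    - [0,0.012,0.0276,0.01,0,0,0]
    - [0,0,0,0.03,0,0,0]
    - [0,0,0,0.027,0,0,0]
    - [0,0,0,0,0,0,0]
    - [0,0,0,0,0,0,0]

```text
time_s: 2.1
tcp_pos: [0.4505, 0.0813, 0.0659]
eef_rot: [179.9, 0.2, -4.8]
contact_force: [-0.5, 0.0, 0.5]
gripper_width: 0.0003
gripper_force: 0.0
```

```bash
python3 - <<'E'
from h import *
c=snap('scene','1');cv2.imwrite('pics/s1.png',cv2.resize(c['frame'][150:290,150:350,::-1],None,fx=4,fy=4,interpolation=cv2.INTER_CUBIC))
print(get_state()['tcp_pos'],get_state()['contact_force'])
E
```

```text
[0.45143617 0.08206981 0.06700528] [0.43590289 0.87784251 0.69580645]
```

View pics/s1.png

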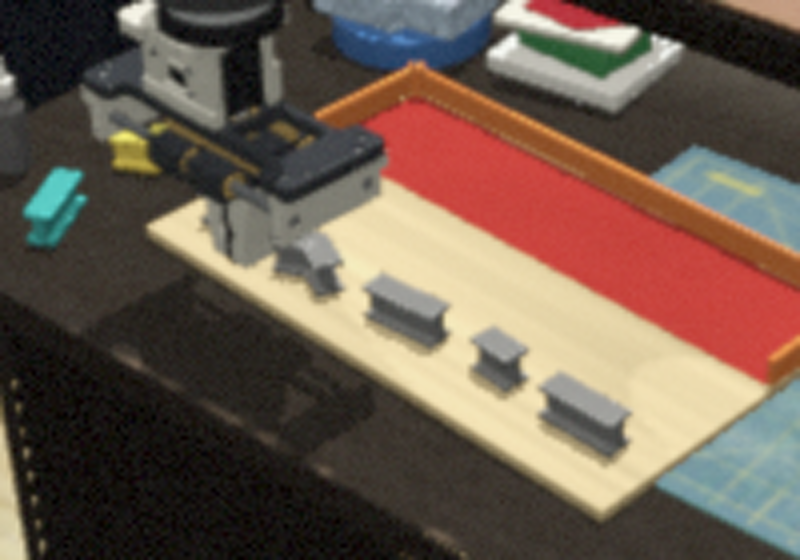

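Pusher is behind the bent girder (girder at about (310,255) in the crop), clear of its neighbours. Lowering and pushing.

Emit:
apply_moves:
  targets:
    - [0,0,0.005,0.01,0,0,0]
    - [0,0,0,0.013,0,0,0]
    - [0,0,0,0.01,0,0,0]
    - [0,0,0,0,0,0,0]
    - [0,0.01,0,0,0,0,0]
    - [0,0.008,0,0,0,0,0]
    - [0,0.006,0,0,0,0,0]
    - [0,0.006,0,0,0,0,0]
    - [0,0.006,0,0,0,0,0]
    - [0,0.008,0,0,0,0,0]
    - [0,0.008,0,0,0,0,0]
    - [0,0.008,0,0,0,0,0]
    - [0,0.008,0,0,0,0,0]
    - [0,0.008,0,0,0,0,0]
    - [0,0,0,0,0,0,0]

```text
time_s: 3.4
tcp_pos: [0.5285, 0.0708, 0.0335]
eef_rot: [-180.0, -0.1, -4.8]
contact_force: [1.5, -0.1, -0.3]
gripper_width: 0.0002
gripper_force: 0.0
```

```bash
python3 - <<'E'
from h import *
c=snap('scene','2');cv2.imwrite('pics/s2.png',cv2.resize(c['frame'][150:290,150:350,::-1],None,fx=4,fy=4,interpolation=cv2.INTER_CUBIC))
E
```

```text
(no output)
```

View pics/s2.png

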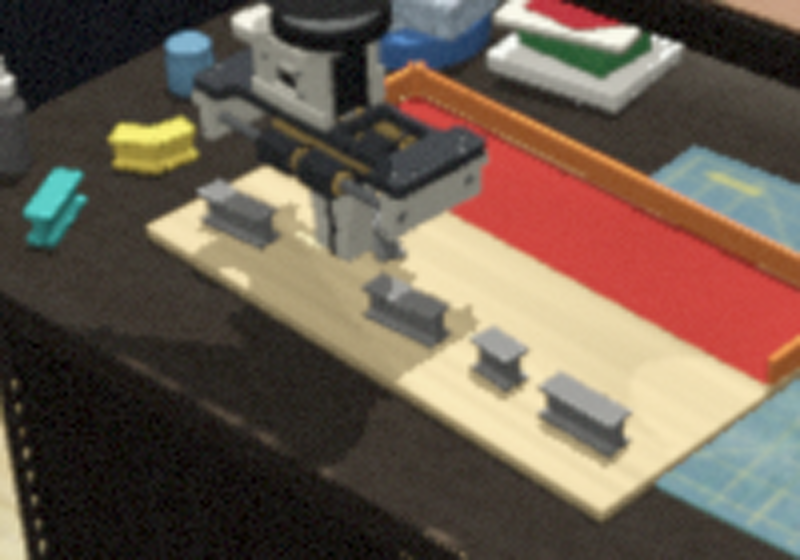

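The bent girder (end visible at (385,245)) moves squarely ahead of the fingers; the neighbours haven't moved. Continuing into the bay, then backing off and up.

Emit:
apply_moves:
  targets:
    - [0,0.008,0,0,0,0,0]
    - [0,0.008,0,0,0,0,0]
    - [0,0.008,0,0,0,0,0]
    - [0,0.008,0,0,0,0,0]
    - [0,0.008,0,0,0,0,0]
    - [0,0.008,0,0,0,0,0]
    - [0,0.008,0,0,0,0,0]
    - [0,0.008,0,0,0,0,0]
    - [0,0.008,0,0,0,0,0]
    - [0,0.008,0,0,0,0,0]
    - [0,0.008,0,0,0,0,0]
    - [0,0.008,0,0,0,0,0]
    - [0,0.008,0,0,0,0,0]
    - [0,0.008,0,0,0,0,0]
    - [0,0.003,0,0,0,0,0]
    - [0,0,0,0,0,0,0]
    - [0,-0.01,0,0,0,0,0]
    - [0,-0.02,0,0,0,0,0]
    - [0,0,0,-0.04,0,0,0]
    - [0,0,0,-0.04,0,0,0]

```text
time_s: 5.12
tcp_pos: [0.6074, 0.0628, 0.1119]
eef_rot: [179.8, 0.4, -4.8]
contact_force: [1.8, 0.8, 0.6]
gripper_width: 0.0006
gripper_force: 0.0
```

Emit:
apply_moves:
  targets:
    - [0,-0.0236,0.0266,0,0,0,0]
    - [0,-0.0236,0.0266,0,0,0,0]
    - [0,-0.0236,0.0266,0,0,0,0]
    - [0,-0.0236,0.0266,0,0,0,0]
    - [0,-0.0236,0.0266,0,0,0,0]
    - [0,-0.0236,0.0266,0,0,0,0]
    - [0,0,0,0,0,0,0]
    - [0,0,0,0,0,0,0]

```text
time_s: 5.78
tcp_pos: [0.4547, -0.0846, 0.1139]
eef_rot: [-180.0, -0.0, -4.9]
contact_force: [0.0, -0.2, 0.5]
gripper_width: 0.0002
gripper_force: 0.0
```

```bash
python3 - <<'E'
from h import *
c=snap('scene','3');cv2.imwrite('pics/s3.png',cv2.resize(c['frame'][150:290,150:350,::-1],None,fx=4,fy=4,interpolation=cv2.INTER_CUBIC))
E
```

```text
(no output)
```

View pics/s3.png

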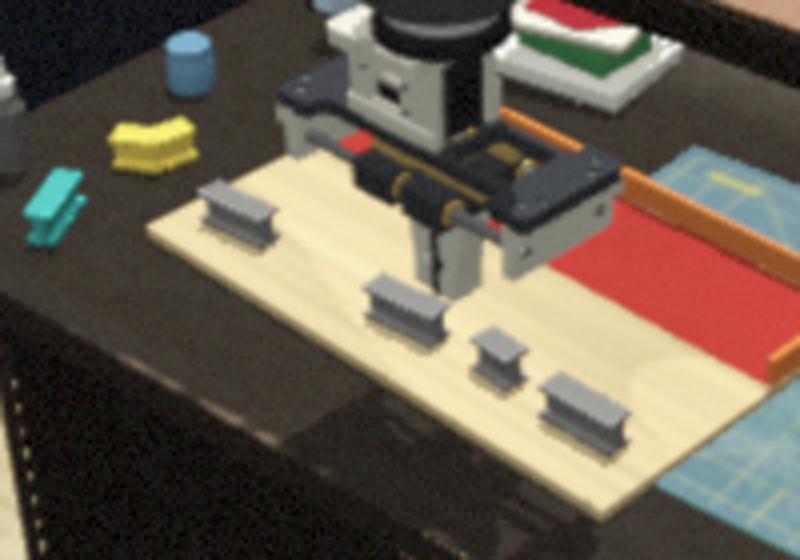

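The sound girders haven't moved. The fingers are high above the spot behind the short girder (500,355). Lowering and pushing.

Emit:
apply_moves:
  targets:
    - [0,-0.003,0,0.03,0,0,0]
    - [0,0,0,0.03,0,0,0]
    - [0,0,0,0.02,0,0,0]
    - [0,0,0,0,0,0,0]
    - [0,0.008,0,0,0,0,0]
    - [0,0.006,0,0,0,0,0]
    - [0,0.006,0,0,0,0,0]
    - [0,0.006,0,0,0,0,0]
    - [0,0.006,0,0,0,0,0]
    - [0,0.008,0,0,0,0,0]
    - [0,0.008,0,0,0,0,0]
    - [0,0.008,0,0,0,0,0]
    - [0,0.008,0,0,0,0,0]
    - [0,0.008,0,0,0,0,0]
    - [0,0,0,0,0,0,0]

```text
time_s: 7.08
tcp_pos: [0.5276, -0.0895, 0.0336]
eef_rot: [180.0, -0.1, -4.8]
contact_force: [0.5, -1.0, 0.2]
gripper_width: 0.0003
gripper_force: 0.0
```

```bash
python3 - <<'E'
from h import *
c=snap('scene','4');cv2.imwrite('pics/s4.png',cv2.resize(c['frame'][150:290,150:350,::-1],None,fx=4,fy=4,interpolation=cv2.INTER_CUBIC))
E
```

```text
(no output)
```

View pics/s4.png

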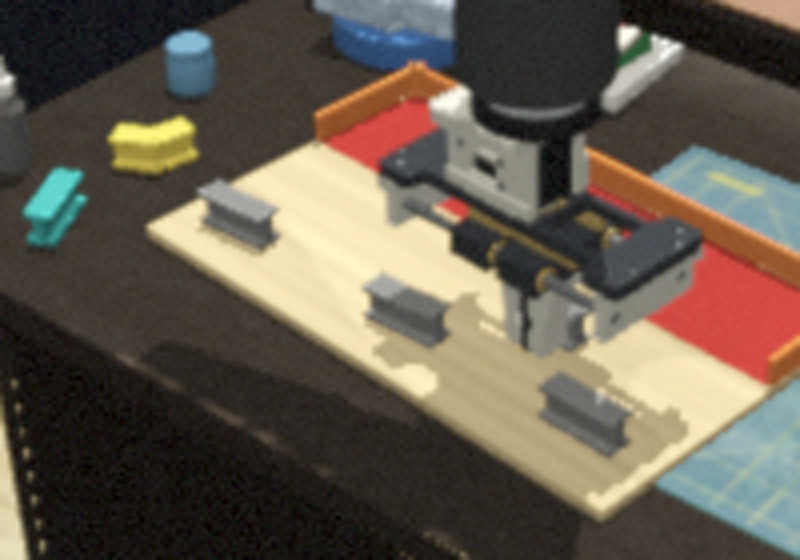

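The short girder's end shows at (575,325), in front of the fingers. Continuing into the bay.

Emit:
apply_moves:
  targets:
    - [0,0.008,0,0,0,0,0]
    - [0,0.008,0,0,0,0,0]
    - [0,0.008,0,0,0,0,0]
    - [0,0.008,0,0,0,0,0]
    - [0,0.008,0,0,0,0,0]
    - [0,0.008,0,0,0,0,0]
    - [0,0.008,0,0,0,0,0]
    - [0,0.008,0,0,0,0,0]
    - [0,0.008,0,0,0,0,0]
    - [0,0.008,0,0,0,0,0]
    - [0,0.008,0,0,0,0,0]
    - [0,0.008,0,0,0,0,0]
    - [0,0.006,0,0,0,0,0]
    - [0,0.002,0,0,0,0,0]
    - [0,0,0,0,0,0,0]
    - [0,-0.01,0,0,0,0,0]
    - [0,-0.03,0,0,0,0,0]
    - [0,0,0,-0.04,0,0,0]
    - [0,0,0,-0.04,0,0,0]
    - [0,0,0,-0.04,0,0,0]

```text
time_s: 8.8
tcp_pos: [0.5871, -0.0949, 0.1544]
eef_rot: [180.0, 0.1, -4.8]
contact_force: [0.8, 0.9, -0.4]
gripper_width: 0.0006
gripper_force: 0.0
```

Emit:
apply_moves:
  targets:
    - [0,0,0,-0.04,0,0,0]
    - [0,0,0,-0.04,0,0,0]
    - [0,0,0.04,0,0,0,0]
    - [0,0,0.04,0,0,0,0]
    - [0,0,0.04,0,0,0,0]
    - [0,0,0.04,0,0,0,0]
    - [0,0,0.04,0,0,0,0]
    - [0,0,0.04,0,0,0,0]
    - [0,0,0.04,0,0,0,0]
    - [0,0,0.04,0,0,0,0]
    - [0,0,0,0,0,0,0]

```text
time_s: 9.72
tcp_pos: [0.5601, -0.4191, 0.2324]
eef_rot: [180.0, 0.1, -5.1]
contact_force: [0.6, 1.6, -0.7]
gripper_width: 0.0003
gripper_force: 0.0
```

```bash
python3 - <<'E'
from h import *
c=snap('top','5');f=c['frame'];W=world(c)
cv2.imwrite('pics/t5.png',cv2.resize(f[150:285,180:365,::-1],None,fx=4.3,fy=4.3,interpolation=cv2.INTER_CUBIC))
S=cv2.cvtColor(f,cv2.COLOR_RGB2HSV)[...,1]
m=(W[...,2]>.024)&(W[...,2]<.045)&(S<90)
m[:165]=0;m[275:]=0;m[:,:185]=0;m[:,345:]=0
n,l,st,ce=cv2.connectedComponentsWithStats(m.astype(np.uint8))
for i in range(1,n):
    if st[i,4]<20: continue
    P=W[l==i];d=P.mean(0)[:2]*1000-[654.8,-21.7];print(P.mean(0).round(4),'bay',d@[.9965,-.084],d@[.084,.9965],st[i,4],cv2.minAreaRect(P[:,:2].astype(np.float32)*1000))
E
```

```text
[0.6655 0.0574 0.035 ] bay 3.9846246428666943 79.73338557571338 153 ((666.1077880859375, 58.74907684326172), (56.16278076171875, 28.22710609436035), 81.90034484863281)
[ 0.6501 -0.1004  0.0344] bay 1.9188727764954197 -78.78973973992166 83 ((650.5846557617188, -100.64967346191406), (30.338788986206055, 20.515825271606445), 83.347900390625)
[0.5063 0.1446 0.0348] bay -161.91262703845823 153.291273714184 175 ((506.75537109375, 144.93624877929688), (19.609413146972656, 56.35979080200195), 2.6824471950531006)
[ 0.496  -0.0117  0.0345] bay -159.0535713678444 -3.400482791600126 174 ((496.0470275878906, -11.898689270019531), (19.186498641967773, 54.570220947265625), 3.0158629417419434)
```

View pics/t5.png

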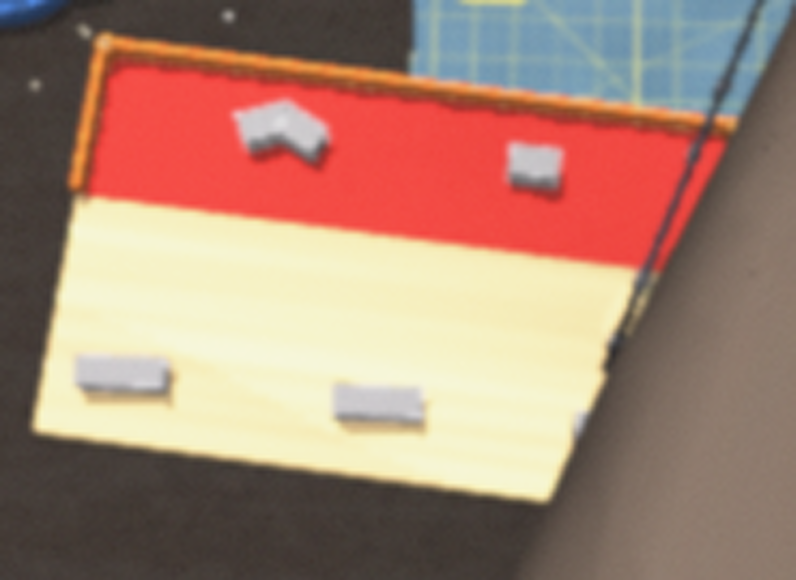

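The bent girder (280,130) and the short one (535,165) lie flat well inside the bay. Two sound girders are unmoved; the fifth is mostly hidden by the arm, which came no nearer to it than in the last picture.

```bash
python3 -c "
from plant import *
print(close_job())"
```

```text
the job is handed in; nothing more can be done
None
```

The short and bent girders are flat inside the scrap bay, about 50 mm behind its mouth, and the job is handed in at about 10 s; two sound girders measured unmoved, while the fifth was hidden in the last picture and the pots and dropper bottle weren't re-measured.

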